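Slant-light a sample of gnawed hazelnuts

ROBOT

A 6-joint arm with a two-finger parallel gripper is mounted at the origin on a cart in front of the work surface, level with it; the furniture and walls round the work are solid. World frame = base frame: x ahead of the robot, y to its left, z up, the work surface at z = 0. Lengths are in m, angles in rad, forces in N, time in s.
With the tool pointing down it reaches from about 0.375 to 0.9 m from the base axis. Payload 3.1 kg.
Tool frame: the origin (TCP) lies midway between the tips of the shut fingers; the grasp point (between the pads) lies manip.hold_point_z behind it (manip.hold_point_z is the distance from the TCP to the grasp point, in m); z points along the fingers, y is the direction in which the jaws open and shut (so a half turn about z gives the same grasp; the last joint's range is limited). The gripper opens to 85 mm and grips with 20 to 120 N. Pads are 22 mm wide; open, the fingers measure 114 mm over their backs; the gripper's body (76 mm by 85 mm) begins 54 mm behind the grasp point. The pads swing forward as they close: fully open they stand 13 mm farther back than shut.
Start: joints at [1.018, 0.527, 1.433, -0, 1.181, -0.178], TCP at [0.228, 0.582, 0.231] pointing down, gripper open.
Joint ranges: [-3.08, 3.08], [-0.75, 2.2], [0.22, 2.44], [-1.43, 4.57], [0, 2.65], [-2.85, 2.85]. Speed limits (rad/s): [2.79, 2.79, 3.14, 3.14, 3.14, 3.14].

INTERFACE

Orientations are given as a unit quaternion [x, y, z, w].
In Python, from station import manip, snapshot, workorder, models gives the robot as it stands.
- The arm moves only by the tool jog_arm, never from a script. Its argument "commands" is a list of rows, each a list of 5 numbers: the opening in per cent of the stroke, from 0 (shut) to 100 (fully open), then the shift along the world's x, y, z in cm, then the turn about the world's z in rad. A call has 1 to 8 rows; each row shifts and turns the pose as measured when the row begins; what a row does not reach is not made up. A row lasts 1/12 s, in which the tool goes at most 41.7 mm and 7.16 degrees, less where a joint would pass 70% of its speed; a pose out of reach is approached as far as the arm can. A call with a gripper value outside its range is refused whole. The fingers move at their own pace and stop on an object; "squeeze" is the grip in N (left out, the last holds). Time passes only in rows, so rows that do not move let the fingers close. It gives the time, the measured TCP pose, the force and the opening at its end, in the units of the state.
- manip.sense(): the state, without advancing time (a new reading comes with each control period).
- snapshot(name): name is "side" or "top"; returns a dict with "image" (420x560x3 uint8, red, green, blue), "intrinsics" (3x3 intrinsics, pixels), "extrinsics" (4x4, takes a point from camera to world coordinates). Camera axes: x right, y down, z forward; pixel columns grow to the right and rows downward; lengths in m; the calibration is good to about 2 mm. A picture is of the moment at which its call begins. There is no depth.
- workorder.sign_off(): hands the job in, once; it reports no verdict.
Trained networks look in a picture, given as the dict that the camera call returned (one of the last four; its "shot" number tells which), for a name from the list of things; names that differ only in an ending like _2 or _b are one class to them, and where a whole thing is asked for, a point or a joint stands for the part that bears it (a point fixed in the world has none). Each returns a list of dicts, best first, with "score" (0 to 1); they miss things now and then, are a little off and sometimes report something else, mostly with a low value. They report only what shows in the picture. A call takes as long as a camera call.
- models.find_in(picture, name): "centre" ([x, y, z] in m, in world coordinates, good to about 4 mm: the middle of the surface that is visible of it).
- models.pinpoint(picture, name): "centre" ([x, y, z] in m, in world coordinates, good to about 4 mm: a listed point, or the origin of a listed thing).
The state is a dict: "t": time; "q": joint angles; "qd": joint speeds; "tau": joint torques, N m; "tcp_pos": TCP position; "tool_rot": TCP orientation; "force": force on the tool from outside, world axes, zero at the start; "ft_torque": the same for the moment, N m; "finger_gap": opening from 0.0 (shut) to 1.0 (fully open).
Only numpy, scipy, OpenCV 4.12 (cv2) and the standard library are available. Lean on these libraries where they do the work, as an engineer would, in place of code of your own. Each camera call takes 0.05 s, during which the arm holds its last target. There are 200 camera calls.

TASK

Get the gnawed hazelnuts ready for their slant-light photograph: pick up the scoop, tip all three nuts into the white dish on the front of the light stand, and put the scoop back down flat on the table. Then take the bar handle of the stand's spring-loaded lamp lid, raise the lid until its black pointer meets the orange index clip on the side scale, and finish while holding the lid steady there (it springs shut if let go). Do not shift the index clip, and leave the vials, forceps and pin tin where they are.

Things in the scene. Friction and masses are not known exactly. Their poses are not given: they have to be found in the camera images.
- light_stand: slant-light stand, fixed, 300 x 207 mm; origin at its underside's centre, x from front (dish) to back (hinge), y to its left. Front: flat black stage, top 21.5 mm high. Back: white lamp housing 192 mm wide, x -9 to +137 mm, top 76 mm high, shut by the lid. Left side, y = +102 mm: upright aluminium arc scale, radius 96 to 118 mm about the hinge, up to 193 mm high
- dish_center (a point): centre of the inner floor of the round white dish (part of the stand, does not come off): inner diameter 82 to 86 mm, wall 3.5 mm, rim 18 mm above this point; lies 90 mm in front of the stand's origin, 24.5 mm above the table
- lid_hinge (a point): middle of the lid's hinge line, which is parallel to the stand's y axis, 135 mm behind the stand's origin and 78 mm above the table; axes as the stand's
- lid (a joint): angle of the lamp lid in rad: 0 shut, grows as its front edge rises (limit 1.30). Springs push it shut: 4 to 5 N upward at the bar starts it, 6 to 8 N along the arc holds it at the index; let go, it falls shut. The lid is a white plate 150 x 196 x 12 mm from the hinge to the front, its underside in the hinge plane
- lid_bar (a point): middle of the lid's bow handle: round steel bar 10 mm thick, parallel to the stand's y, straight for 60 mm, 39 mm of free gap beneath it. In the lid's frame 130 mm in front of the hinge line and 56 mm above it: it runs on an arc of 141.5 mm radius, 0.407 rad above level at lid angle 0. The bar may turn between the fingers. Axes turn with the lid
- lid_pointer (a point): black pointer on the left side of the lid, 100 mm from the hinge line, in the plane of the lid's underside; axes turn with the lid (x from the front edge to the hinge)
- index_clip (a joint): angle in rad at which the orange index clip sits on the side scale, counted like the lid's angle: the lid's pointer meets the clip when both read the same. A stiff sliding clip, not to be shifted
- index_mark (a point): orange index clip, 40 mm long and 6 mm high, on the left face of the side scale, 110 mm from the hinge line; axes turn with the clip (x towards the hinge)
- scoop: loose aluminium scoop, 190 mm long, 130 g, lying flat; origin under its bowl, x from handle to mouth, z up. Bowl 52 mm wide, walls 20 mm high, floor 3 mm thick, flat from x = -33 to +20 mm, then rising 4 mm to the open mouth at x = +47 mm. Black handle 14 mm wide, 16 mm high, from x = -143 to -55 mm, its middle 27 mm above the table
- scoop_grip (a point): middle of the scoop's black handle where it is best gripped across its 14 mm width: 88 mm behind the scoop's origin, 27 mm above the table when it lies; axes as the scoop's
- scoop_mouth (a point): middle of the lip of the scoop's open mouth, 47 mm ahead of the scoop's origin and 5.5 mm above its underside
- nut_a_mid (a point): middle of a brown hazelnut (17 mm thick, 18 mm high, 12 g, with a gnawed hole), at the start on the scoop's floor; they slide and roll out when the scoop is pitched mouth down by about 40 degrees
- nut_b_mid (a point): middle of the second hazelnut, same size
- nut_c_mid (a point): middle of the third hazelnut, same size
- vial_a: bystander: glass vial with white cap, 21 mm thick, 52 mm high, standing; origin under its centre
- vial_b: bystander: glass vial with white cap, 21 mm thick, 58 mm high, standing; origin under its centre
- vial_c: bystander: glass vial with blue cap, 21 mm thick, 52 mm high, standing; origin under its centre
- forceps: bystander: steel forceps, 125 mm long, lying; origin under their centre
- pin_tin: bystander: round tin with green lid, 67 mm across, 25 mm high; origin under its centre
- analytical_balance: bystander: heavy glass-walled balance, fixed, in the middle of the table between scoop and stand: 372 x 208 mm, 344 mm high, its low front (66 mm high) 183 mm before its origin, its glass box from 130 mm before. The table in front of it is empty: move things round there, keeping hand and wrist clear. Origin at its underside's centre, front to -x

How it is judged:
By the outcome, as a careful person would: the job done as asked, in the order asked, and still so for the second after the job is handed in, while the arm keeps its last pose, push and grip.
It also fails if it takes over 72 s, if anything falls off the work surface, if the arm or the gripper's body presses on something with over 40 N, if the wrist force passes 120 N, or if a joint passes its speed limit or range.

## Working session

There is one attempt and no reset: what is moved stays moved. The work goes in short steps, Python scripts to look and compute and a tool call to move; the robot and the scene stay as the last step left them, time stands still between calls to the robot, and variables do not carry over. Pictures are saved under pics/ and viewed, about 8 in all and at most 12, crops included, and the job is handed in when it is done.

Besides the shell and the picture viewer there is one more tool, called after "Call:" as name([rows], argument=value, ...), one row to a line, values as JSON. jog_arm: Moves the arm, as the interface text tells. Its arguments: {"type":"object","properties":{"commands":{"type":"array","items":{"type":"array","items":{"type":"number"}}},"squeeze":{"type":"number"}},"required":["commands"]}

```bash
mkdir -p pics; cat > h.py <<'E'
from station import manip, snapshot, workorder, models
import numpy as np, cv2
def save(p,name,crop=None,scale=1):
    im=cv2.cvtColor(p["image"],cv2.COLOR_RGB2BGR)
    if crop: r0,r1,c0,c1=crop; im=im[r0:r1,c0:c1]
    cv2.imwrite("pics/"+name,cv2.resize(im,None,fx=scale,fy=scale))
def see(p,n,f="pinpoint",k=2):
    for d in getattr(models,f)(p,n)[:k]: print(f[:4],n,np.round(d["centre"],4),round(d["score"],2))
E
python3 - <<'E'
from h import *
s=manip.sense(); print(manip.hold_point_z,s["tcp_pos"],s["tool_rot"],s["finger_gap"])
a=snapshot("top");b=snapshot("side")
im=np.hstack([a["image"],b["image"]])
cv2.imwrite("pics/1.png",cv2.resize(cv2.cvtColor(np.vstack([a["image"],b["image"]]),cv2.COLOR_RGB2BGR),(400,600)))
save(a,"t1.png",None,1.4); save(b,"s1.png",None,1.4)
for p in (a,b):
  print(np.round(p["extrinsics"],3).tolist())
  for n in "light_stand dish_center lid_hinge lid_bar lid_pointer index_mark scoop scoop_grip scoop_mouth nut_a_mid pin_tin forceps vial_a analytical_balance".split(): see(p,n,k=3 if n[:3] in("nut","via") else 1)
E
```

```text
0.0187 [0.22780362 0.58122348 0.23034058] [ 1.85816707e-01  9.82583810e-01 -1.02640250e-03 -3.92212731e-04] 1.0009592894272419
[[-0.008, -0.991, 0.132, 0.349], [-1.0, 0.005, -0.019, -0.066], [0.018, -0.132, -0.991, 1.836], [0.0, 0.0, 0.0, 1.0]]
pinp light_stand [ 0.5493 -0.2576  0.0035] 0.81
pinp dish_center [ 0.4606 -0.2321  0.0275] 0.97
pinp lid_hinge [ 0.6819 -0.2887  0.079 ] 0.74
pinp lid_bar [ 0.5586 -0.2582  0.1339] 0.77
pinp lid_pointer [ 0.6065 -0.1606  0.0799] 0.61
pinp index_mark [ 0.6275 -0.1681  0.147 ] 0.44
pinp scoop [0.4607 0.2624 0.0022] 0.71
pinp scoop_grip [0.4543 0.3485 0.0264] 0.69
pinp scoop_mouth [0.4615 0.2209 0.0045] 0.91
pinp pin_tin [ 0.4271 -0.5331 -0.0013] 0.47
pinp vial_a [ 0.6149  0.2673 -0.0039] 0.54
pinp vial_a [ 0.6472  0.249  -0.0047] 0.49
pinp vial_a [ 0.6944  0.2665 -0.0013] 0.44
pinp analytical_balance [ 0.4621 -0.2378  0.0267] 0.37
[[0.906, -0.243, 0.347, 0.083], [-0.423, -0.473, 0.773, -1.12], [-0.024, -0.847, -0.531, 0.84], [0.0, 0.0, 0.0, 1.0]]
pinp light_stand [ 5.500e-01 -2.547e-01 -2.000e-04] 0.56
pinp dish_center [ 0.4632 -0.234   0.0197] 0.81
pinp lid_hinge [ 0.68   -0.2907  0.0783] 0.61
pinp lid_bar [ 0.552  -0.2568  0.1322] 0.72
pinp lid_pointer [ 0.6111 -0.1649  0.08  ] 0.85
pinp scoop [0.4583 0.264  0.0028] 0.83
pinp scoop_grip [0.4532 0.3508 0.0312] 0.67
pinp scoop_mouth [0.4571 0.2132 0.0056] 0.82
pinp pin_tin [ 0.4264 -0.5324  0.0015] 0.87
pinp forceps [ 5.477e-01 -5.557e-01  3.000e-04] 0.66
```

View pics/t1.png

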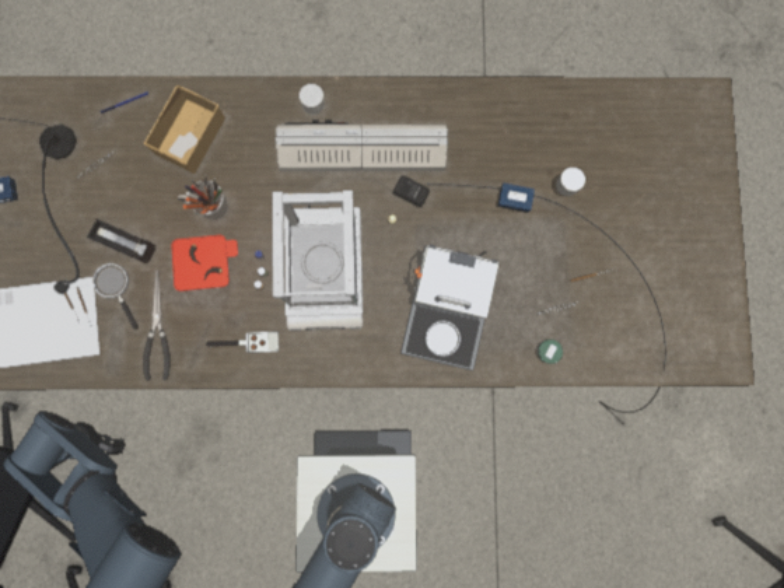

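View pics/s1.png

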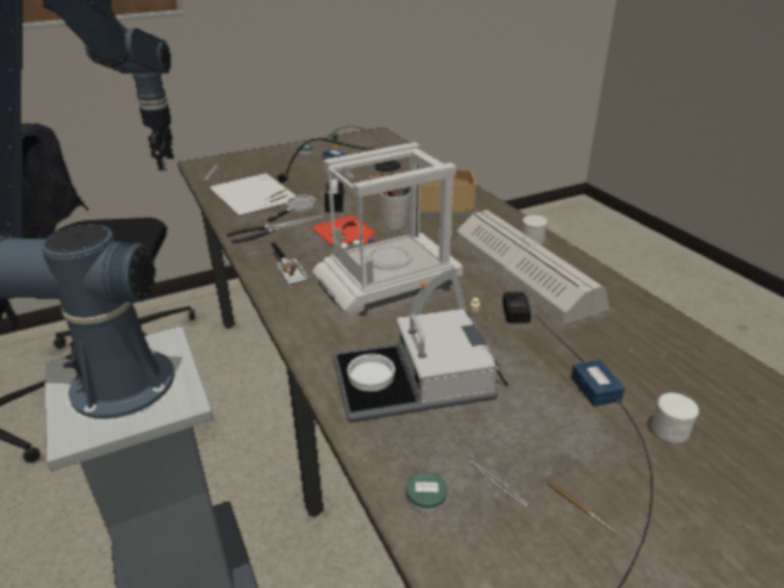

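The top view shows the scoop with its mouth to -y at about (260,343), the stand at about (450,305) yawed by about -0.25 rad, and the balance between them. The side view confirms the lid is shut, with the bar at (420,340) and the clip on the scale near (425,283).

Call:
jog_arm([
  [100,2.8,-2.9,0,-0.12],
  [100,2.8,-2.9,0,-0.12],
  [100,2.8,-2.9,0,-0.12],
  [100,2.8,-2.9,0,-0.12],
  [100,2.8,-2.9,0,-0.12],
  [100,2.8,-2.9,0,-0.12],
  [100,2.8,-2.9,0,-0.12],
  [100,2.8,-2.9,0,-0.12],
], squeeze=60)

```text
t: 2.17
tcp_pos: [0.4523, 0.3479, 0.2323]
tool_rot: [0.629, 0.778, 0.004, 0.001]
force: [0.4, 0.5, -0.1]
finger_gap: 0.998
```

Call:
jog_arm([
  [100,0,0,-3.5,-0.09],
  [100,0,0,-3.5,-0.08],
  [100,0,0,-3.5,0],
  [100,0,0,0,0],
])

```text
t: 2.5
tcp_pos: [0.4653, 0.3409, 0.1286]
tool_rot: [0.702, 0.712, 0.011, 0.006]
force: [-0.8, -0.6, -0.2]
finger_gap: 1.001
```

```bash
python3 - <<'E'
from h import *
print(manip.sense()["tcp_pos"],manip.sense()["tool_rot"])
for c in("top","side"):
  p=snapshot(c)
  for n in "scoop scoop_grip scoop_mouth".split(): see(p,n,k=1)
save(p,"s2.png",(130,240,130,280),5)
E
```

```text
[0.46534407 0.34090914 0.12863617] [0.70244148 0.71163346 0.01071622 0.00624081]
pinp scoop_grip [0.4554 0.348  0.0268] 0.53
pinp scoop_mouth [0.4594 0.2212 0.0059] 0.67
pinp scoop [0.4568 0.2607 0.0007] 0.81
pinp scoop_grip [0.4533 0.3515 0.0277] 0.64
pinp scoop_mouth [0.4585 0.2121 0.0063] 0.68
```

View pics/s2.png

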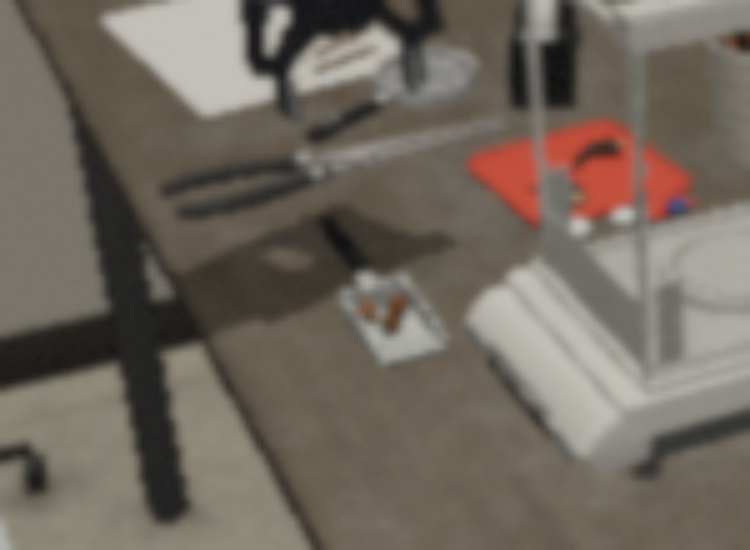

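Call:
jog_arm([
  [100,-1.0,0.8,-1.5,0.02],
  [100,0,0,-2,0],
  [100,0,0,-2,0],
  [100,0,0,-2,0],
  [100,0,0,0,0],
])

```text
t: 3.32
tcp_pos: [0.4631, 0.3571, 0.068]
tool_rot: [0.692, 0.721, 0.027, 0.012]
force: [-0.7, 0.5, 0.0]
finger_gap: 1.002
```

Call:
jog_arm([
  [100,0,0,0,0],
  [100,0,0,0,0],
])

```text
t: 3.48
tcp_pos: [0.4635, 0.3578, 0.0695]
tool_rot: [0.692, 0.721, 0.028, 0.012]
force: [-0.3, 0.1, 0.3]
finger_gap: 1.0
```

Call:
jog_arm([
  [100,-0.4,-0.4,1,0],
  [100,-0.4,-0.4,1,0],
  [100,0,0,1,0],
  [100,0,0,0,0],
])

```text
t: 3.82
tcp_pos: [0.4567, 0.3502, 0.1069]
tool_rot: [0.692, 0.721, 0.031, 0.013]
force: [0.2, 0.5, 0.1]
finger_gap: 1.001
```

Call:
jog_arm([
  [100,-0.2,0,-2,0],
  [100,-0.1,0,-2,0],
  [100,-0.1,0,-2,0],
  [100,0,0,-1,0],
  [100,0,0,0,0],
  [100,0,0,0,0],
])

```text
t: 4.32
tcp_pos: [0.4581, 0.3525, 0.0444]
tool_rot: [0.692, 0.721, 0.041, 0.017]
force: [1.0, 0.3, -0.6]
finger_gap: 0.996
```

Call:
jog_arm([
  [100,-1.5,-1.2,0,0],
  [100,-1.5,-1.2,0,0],
  [100,-0.5,-0.4,0,0],
  [100,0,0,0,0],
])

```text
t: 4.65
tcp_pos: [0.426, 0.3256, 0.0482]
tool_rot: [0.692, 0.721, 0.045, 0.018]
force: [-0.1, 0.9, -0.6]
finger_gap: 0.997
```

Call:
jog_arm([
  [100,1.5,1.2,0,0],
  [100,1.5,1.2,0,0],
  [100,0.5,0.4,0,0],
  [100,0,0,0,0],
])

```text
t: 4.98
tcp_pos: [0.465, 0.356, 0.0518]
tool_rot: [0.692, 0.72, 0.048, 0.019]
force: [-0.6, -0.0, -0.2]
finger_gap: 1.0
```

Call:
jog_arm([
  [100,0,0,4,0],
  [100,0,0,4,0],
  [100,0,0,4,0],
  [100,0,0,0,0],
])

```text
t: 5.32
tcp_pos: [0.4621, 0.3544, 0.1693]
tool_rot: [0.692, 0.721, 0.041, 0.017]
force: [0.6, 0.0, -0.3]
finger_gap: 0.998
```

Call:
jog_arm([
  [100,-0.5,-0.3,-3.5,0.02],
  [100,-0.4,-0.2,-3.5,0],
  [100,-0.4,-0.2,-3.5,0],
  [100,-0.2,-0.1,-3,0],
  [100,0,0,0,0],
])

```text
t: 5.73
tcp_pos: [0.4518, 0.3488, 0.0402]
tool_rot: [0.684, 0.728, 0.053, 0.021]
force: [-0.7, -0.1, 0.4]
finger_gap: 0.999
```

Call:
jog_arm([
  [100,0,-0.1,-2,-0.02],
  [100,0,0,-1.2,0],
  [100,0,0,0,0],
])

```text
t: 5.98
tcp_pos: [0.452, 0.3479, 0.0084]
tool_rot: [0.691, 0.721, 0.053, 0.021]
force: [-0.6, -0.1, -0.7]
finger_gap: 1.001
```

Call:
jog_arm([
  [100,0.4,0.1,0,0],
  [0,0,0,-0.1,0],
  [0,0,0,-0.1,0],
  [0,0,0,-0.1,0],
  [0,0,0,-0.1,0],
  [0,0,0,-0.1,0],
  [0,0,0,-0.1,0],
], squeeze=50)

```text
t: 6.57
tcp_pos: [0.4607, 0.3515, 0.0091]
tool_rot: [0.691, 0.721, 0.058, 0.023]
force: [-3.3, 2.2, 3.3]
finger_gap: 0.155
```

Call:
jog_arm([
  [0,0,0,0,0],
  [0,0,0,1.5,0],
  [0,0,0,3,0],
  [0,0,0,3,0],
  [0,-1,0,2,0],
  [0,0,0,0,0],
])

```text
t: 7.07
tcp_pos: [0.448, 0.3496, 0.1044]
tool_rot: [0.691, 0.721, 0.055, 0.022]
force: [-1.0, -0.4, -2.0]
finger_gap: 0.154
```

```bash
python3 - <<'E'
from h import *
s=manip.sense();print(s["tcp_pos"],s["tool_rot"],s["finger_gap"],s["force"])
a=snapshot("top")
for n in ("analytical_balance","scoop_mouth","scoop"): see(a,n); see(a,n,"find_in",1)
p=snapshot("side")
for n in ("analytical_balance","scoop_mouth","scoop","scoop_grip"): see(p,n)
save(p,"s3.png",(90,240,130,330),4)
E
```

```text
[0.44803495 0.349637   0.10437987] [0.69094368 0.72052519 0.05453278 0.02159763] 0.15424380496846968 [-1.03953322 -0.35428756 -1.96018147]
find analytical_balance [ 0.6128 -0.2702  0.0914] 0.22
pinp scoop_mouth [0.4554 0.2163 0.0983] 0.86
pinp scoop_mouth [ 6.099e-01  2.664e-01 -2.000e-04] 0.63
find scoop_mouth [0.4547 0.2626 0.0988] 0.63
pinp scoop [0.455  0.2606 0.0976] 0.56
find scoop [0.4566 0.264  0.1025] 0.51
pinp scoop_mouth [0.4506 0.2135 0.0993] 0.49
pinp scoop [0.4502 0.2601 0.0881] 0.66
pinp scoop_grip [0.4464 0.3498 0.1153] 0.7
```

View pics/s3.png

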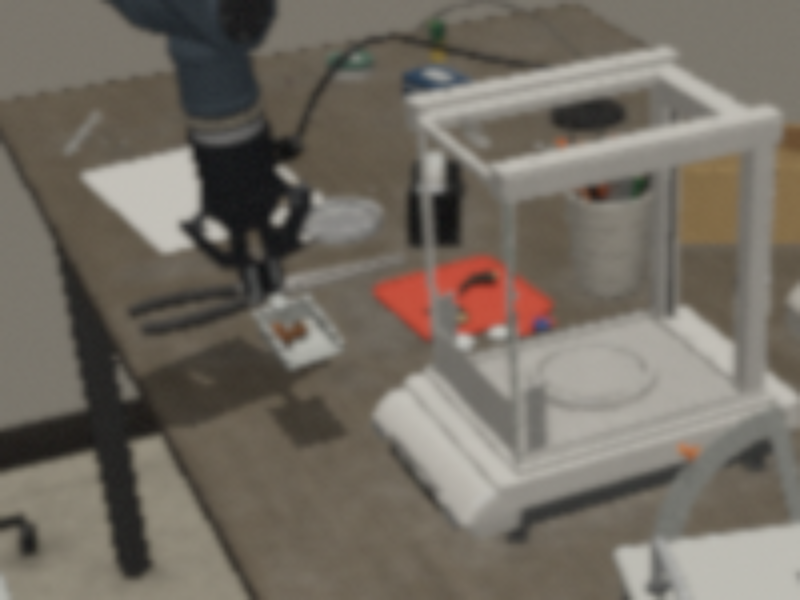

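Call:
jog_arm([
  [0,-1,-0.8,1,0],
  [0,-1.2,-1.6,1,0],
  [0,-1.2,-2.2,0.5,0],
  [0,-0.7,-2.8,0.5,0],
  [0,0,-3,0,0],
  [0,0,-3,0,0],
  [0,0,-3,0,0],
  [0,0,-3,0,0],
])

```text
t: 8.33
tcp_pos: [0.4072, 0.1546, 0.1322]
tool_rot: [0.687, 0.725, 0.057, 0.022]
force: [1.6, -0.6, -1.3]
finger_gap: 0.153
```

Call:
jog_arm([
  [0,0.2,-3,0,0],
  [0,0.2,-3,0,0],
  [0,0.2,-3,0,0],
  [0,0.2,-3,0,0],
  [0,0.1,-3,0,0],
  [0,0,-2.6,0,0],
  [0,0,-2.1,0,0],
  [0,0,-1.6,0,0],
])

```text
t: 9.0
tcp_pos: [0.4167, -0.0722, 0.1335]
tool_rot: [0.687, 0.724, 0.057, 0.025]
force: [1.1, 0.4, -2.2]
finger_gap: 0.153
```

Call:
jog_arm([
  [0,0.7,-1.2,-0.5,0],
  [0,1,-1,-1,0],
  [0,1,-0.7,-1.5,0],
  [0,0.6,-0.4,-1.5,0],
  [0,0.3,-0.3,-1,0],
  [0,0,0,0,0],
])

```text
t: 9.5
tcp_pos: [0.4592, -0.1168, 0.0761]
tool_rot: [0.689, 0.722, 0.058, 0.03]
force: [-0.4, 1.0, -1.5]
finger_gap: 0.153
```

```bash
python3 - <<'E'
from h import *
s=manip.sense();print(s["tcp_pos"],s["tool_rot"],s["finger_gap"],s["force"])
a=snapshot("top")
for n in ("nut_a_mid","scoop_mouth","scoop","dish_center"): see(a,n,k=3)
p=snapshot("side")
for n in ("nut_a_mid","scoop_mouth","scoop","scoop_grip","dish_center"): see(p,n,k=3)
save(p,"s4.png",(180,310,220,370),5)
E
```

```text
[ 0.45921125 -0.11677025  0.0761113 ] [0.68922855 0.72161792 0.0577444  0.02995286] 0.15261805133918258 [-0.44696941  1.00551075 -1.50110621]
pinp scoop_mouth [ 0.4663 -0.2468  0.0755] 0.8
pinp scoop [ 0.4662 -0.2049  0.0689] 0.76
pinp dish_center [ 0.4603 -0.2386  0.0261] 0.79
pinp nut_a_mid [ 0.4601 -0.1888  0.076 ] 0.56
pinp scoop_mouth [ 0.4632 -0.2056  0.0715] 0.75
pinp scoop_mouth [ 0.4626 -0.2528  0.0752] 0.7
pinp scoop [ 0.4643 -0.2032  0.0717] 0.63
pinp scoop [ 0.4463 -0.2091  0.0831] 0.54
pinp scoop_grip [ 0.4533 -0.1161  0.0967] 0.98
pinp dish_center [ 0.4631 -0.2374  0.0231] 0.65
pinp dish_center [ 0.5467 -0.5579 -0.0038] 0.35
```

View pics/s4.png

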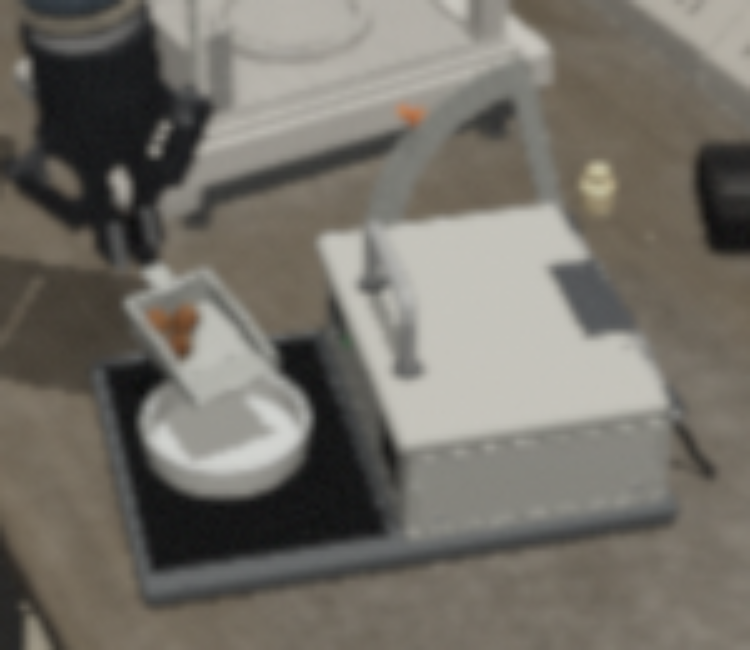

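Call:
jog_arm([
  [0,-0.1,0,-1,0],
  [0,-0.2,0,-1.3,0],
  [0,-0.2,0,-1.2,0],
  [0,0,0,-0.4,0],
  [0,0,0,0,0],
], squeeze=20)

```text
t: 10.47
tcp_pos: [0.4562, -0.1168, 0.0416]
tool_rot: [0.688, 0.722, 0.059, 0.036]
force: [-1.3, 0.9, 4.8]
finger_gap: 0.154
```

```bash
cat > m.py <<'E'
from h import *
s=manip.sense();print(s["tcp_pos"],s["tool_rot"],s["finger_gap"],s["force"])
for c in ("top","side"):
  p=snapshot(c)
  for n in ("scoop_mouth","scoop","scoop_grip"): see(p,n,k=1)
  see(p,"nut_a_mid",k=3)
save(p,"last.png",(180,310,220,370),5)
E
python3 m.py
```

```text
[ 0.45620038 -0.11677927  0.04161813] [0.68809186 0.72231511 0.05926506 0.03575104] 0.1539360751263417 [-1.29652859  0.92528577  4.77914892]
pinp scoop_mouth [ 0.4624 -0.2497  0.0581] 0.71
pinp scoop [ 0.4611 -0.2078  0.0468] 0.53
pinp scoop_mouth [ 0.4594 -0.2557  0.0592] 0.77
pinp scoop [ 0.4604 -0.2088  0.0475] 0.6
pinp scoop_grip [ 0.4539 -0.1152  0.0594] 0.72
pinp nut_a_mid [ 0.4569 -0.1827  0.0536] 0.47
```

Call:
jog_arm([
  [0,0,0,2,0],
  [0,0,0,4,0],
  [0,0,0,0,0],
  [0,0,0,0,0],
], squeeze=20)

```text
t: 11.3
tcp_pos: [0.4551, -0.1171, 0.1019]
tool_rot: [0.689, 0.722, 0.058, 0.033]
force: [-0.9, -0.4, -2.2]
finger_gap: 0.154
```

```bash
python3 m.py
```

```text
[ 0.45513415 -0.11708225  0.10190113] [0.68884455 0.72177788 0.05839171 0.03347086] 0.15434126776981508 [-0.93927262 -0.4360305  -2.17106249]
pinp scoop [ 0.4628 -0.2093  0.1083] 0.62
pinp scoop_mouth [ 0.4579 -0.2556  0.1182] 0.61
pinp scoop [ 0.4575 -0.2064  0.1034] 0.95
pinp scoop_grip [ 0.4512 -0.1187  0.1167] 0.61
pinp nut_a_mid [ 0.5492 -0.5591 -0.0031] 0.65
pinp nut_a_mid [ 0.4667 -0.1847  0.1084] 0.43
```

Call:
jog_arm([
  [0,0.1,-1,2,0],
  [0,0.1,-0.8,2,0],
  [0,0,-0.3,0,0],
  [13,0,0,0,0],
  [13,0,0,0,0],
  [14.5,0,0,0,0],
  [14.5,0,0,0,0],
], squeeze=20)

```text
t: 12.38
tcp_pos: [0.4537, -0.1359, 0.1377]
tool_rot: [0.689, 0.722, 0.057, 0.027]
force: [-0.5, 0.4, -1.6]
finger_gap: 0.154
```

```bash
python3 m.py
```

```text
[ 0.45374482 -0.13592868  0.13774329] [0.68914017 0.72184851 0.05731502 0.02712087] 0.15448065922651658 [-0.49497516  0.43756178 -1.57626454]
pinp scoop_mouth [ 0.4616 -0.2688  0.1558] 0.58
pinp scoop [ 0.4614 -0.226   0.1411] 0.66
pinp scoop_mouth [ 0.4605 -0.2745  0.1509] 0.7
pinp scoop [ 0.4586 -0.2303  0.1403] 0.85
pinp scoop_grip [ 0.4521 -0.137   0.1553] 0.62
pinp nut_a_mid [ 0.4566 -0.2009  0.1458] 0.42
```

Call:
jog_arm([
  [15.2,0,0,0,0],
  [15.2,0,0,0,0],
  [15.35,0,0,0,0],
  [15.35,0,0,0,0],
], squeeze=20)

```text
t: 13.22
tcp_pos: [0.4545, -0.1366, 0.1387]
tool_rot: [0.689, 0.722, 0.057, 0.028]
force: [-0.2, -0.6, -1.7]
finger_gap: 0.162
```

```bash
python3 m.py
```

```text
[ 0.45446784 -0.13657159  0.13867713] [0.68905059 0.72187763 0.05746271 0.02828441] 0.16230956367959998 [-0.2109109  -0.60526122 -1.68868058]
pinp scoop_mouth [ 0.4609 -0.2736  0.1555] 0.81
pinp scoop [ 0.4589 -0.2258  0.1426] 0.63
pinp nut_a_mid [ 0.6925  0.2655 -0.0021] 0.64
pinp scoop_mouth [ 0.4559 -0.2739  0.1579] 0.69
pinp scoop [ 0.4598 -0.2302  0.1423] 0.83
pinp scoop_grip [ 0.4544 -0.1377  0.1518] 0.8
pinp nut_a_mid [ 0.4565 -0.2026  0.1471] 0.56
```

Call:
jog_arm([
  [15.5,0,0,0,0],
  [15.6,0,0,0,0],
  [15.7,0,0,0,0],
  [15.7,0,0,0,0],
])

```text
t: 14.05
tcp_pos: [0.4544, -0.1366, 0.1386]
tool_rot: [0.689, 0.722, 0.057, 0.028]
force: [1.1, 0.8, -1.8]
finger_gap: 0.157
```

```bash
python3 m.py
```

```text
[ 0.45444619 -0.13657747  0.13864788] [0.68907891 0.72185189 0.05746271 0.02825133] 0.15653942328437345 [ 1.08127922  0.75667263 -1.81434915]
pinp scoop_mouth [ 0.4609 -0.2671  0.1539] 0.75
pinp scoop [ 0.4598 -0.2261  0.1425] 0.66
pinp nut_a_mid [ 0.6103  0.2691 -0.0022] 0.41
pinp scoop_mouth [ 0.4571 -0.2728  0.1534] 0.85
pinp scoop [ 0.4579 -0.2287  0.1451] 0.67
pinp scoop_grip [ 0.4526 -0.1358  0.154 ] 0.85
pinp nut_a_mid [ 0.4542 -0.2019  0.1467] 0.5
```

Call:
jog_arm([
  [15.9,0,0,0,0],
  [16.1,0,0,0,0],
  [16.1,0,0,0,0],
])

```text
t: 14.8
tcp_pos: [0.4545, -0.1366, 0.1386]
tool_rot: [0.689, 0.722, 0.057, 0.028]
force: [-0.6, -0.5, -2.1]
finger_gap: 0.163
```

```bash
python3 m.py
```

```text
[ 0.45445845 -0.13656203  0.13863261] [0.68908834 0.72184301 0.05746625 0.02824106] 0.1628482160963701 [-0.64705126 -0.47891901 -2.13079451]
pinp scoop_mouth [ 0.4591 -0.2681  0.1539] 0.74
pinp scoop [ 0.4607 -0.2255  0.1396] 0.5
pinp scoop_mouth [ 0.4586 -0.2736  0.1552] 0.87
pinp scoop [ 0.4607 -0.2289  0.1423] 0.93
pinp scoop_grip [ 0.4512 -0.1368  0.1546] 0.69
pinp nut_a_mid [ 0.4561 -0.2014  0.1467] 0.61
```

```bash
cat > q.py <<'E'
from h import *
s=manip.sense();print(s["t"],s["tcp_pos"],s["tool_rot"],s["finger_gap"],s["force"])
p=snapshot("side")
for n in ("scoop_mouth","scoop_grip"): see(p,n,k=1)
save(p,"last.png",(160,310,220,390),4)
E
```

Call:
jog_arm([
  [16.3,0,0,0,0],
  [16.4,0,0,0,0],
  [16.5,0,0,0,0],
])

```text
t: 15.55
tcp_pos: [0.4549, -0.1371, 0.1389]
tool_rot: [0.689, 0.722, 0.057, 0.029]
force: [-0.3, -0.5, 0.0]
finger_gap: 0.165
```

```bash
python3 q.py
```

```text
15.55 [ 0.45488367 -0.1371361   0.13891284] [0.68893382 0.7219652  0.05732927 0.02915125] 0.16491933250163548 [-0.28833938 -0.45818274  0.01631636]
pinp scoop_mouth [ 0.472  -0.2232  0.0316] 0.59
pinp scoop_grip [ 0.4552 -0.1429  0.1407] 0.8
```

Call:
jog_arm([
  [0,0,0,0,0],
  [0,0,0,0,0],
], squeeze=30)

```text
t: 15.87
tcp_pos: [0.4546, -0.1373, 0.1389]
tool_rot: [0.689, 0.722, 0.057, 0.029]
force: [-0.3, 0.0, -1.3]
finger_gap: 0.152
```

```bash
python3 q.py
```

```text
15.8667 [ 0.45460196 -0.1372569   0.13893359] [0.68890404 0.72201882 0.05707117 0.02903324] 0.15180837130773747 [-0.31773796  0.00487377 -1.27076425]
pinp scoop_mouth [ 0.4724 -0.2236  0.0316] 0.78
pinp scoop_grip [ 0.4514 -0.1433  0.1406] 0.77
```

View pics/last.png

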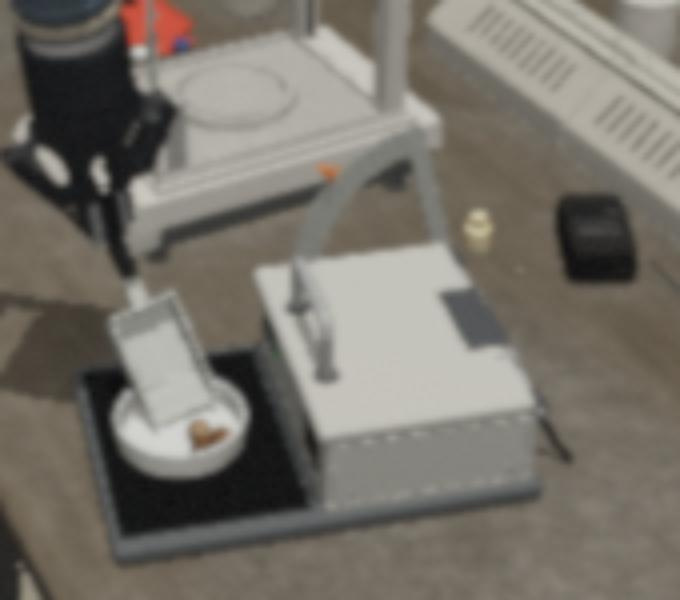

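Call:
jog_arm([
  [0,0,0,2,0],
  [0,0,0.3,3,0],
  [0,-1,1.5,1,0],
  [0,-1.2,2.5,0,0],
  [0,-1.2,3,0,0],
  [0,-0.8,3.5,0,0],
  [0,0,3.5,0,0],
  [0,0,3.5,0,0],
], squeeze=40)

```text
t: 16.68
tcp_pos: [0.4143, 0.0398, 0.2019]
tool_rot: [0.694, 0.717, 0.059, 0.033]
force: [0.6, -0.1, -1.2]
finger_gap: 0.151
```

```bash
python3 - <<'E'
from h import *
for c in("top","side"):
  p=snapshot(c); see(p,"nut_a_mid",k=4)
im=p; save(p,"d.png",(225,300,225,325),7)
E
```

```text
(no output)
```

View pics/d.png

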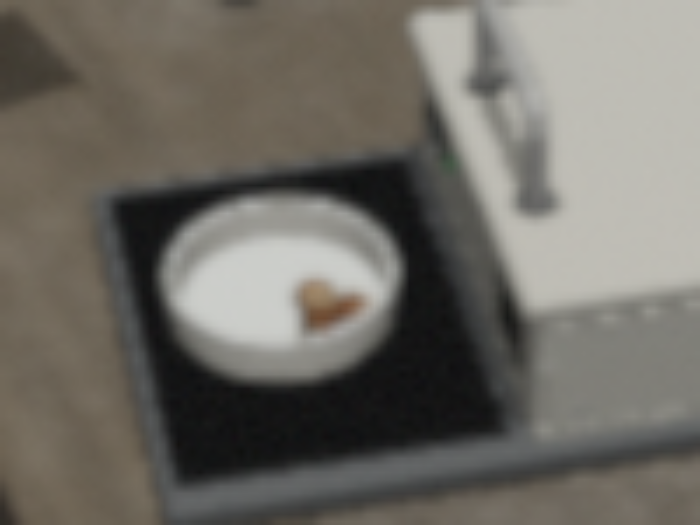

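Call:
jog_arm([
  [0,-0.1,3,-1,0],
  [0,-0.1,3,-2.5,0],
  [0,-0.1,2.5,-3,0],
  [0,-0.1,1.5,-3,0],
  [0,-0.1,0,-2,0],
  [0,0,0,-1,0],
  [0,0,0,-1,0],
  [0,0,0,0,0],
], squeeze=20)

```text
t: 17.55
tcp_pos: [0.4306, 0.1342, 0.0675]
tool_rot: [0.699, 0.71, 0.072, 0.048]
force: [-1.2, -2.1, 1.7]
finger_gap: 0.154
```

Call:
jog_arm([
  [0,-0.3,0,-1.5,0],
  [0,-0.3,0,-1.5,0],
  [0,-0.3,0,-1.2,0],
  [0,-0.2,0,-0.8,0],
  [0,0,0,-0.3,0],
  [0,0,0,0,0],
])

```text
t: 18.05
tcp_pos: [0.4342, 0.1276, 0.0166]
tool_rot: [0.701, 0.706, 0.08, 0.057]
force: [-2.4, 4.1, 7.0]
finger_gap: 0.155
```

```bash
python3 q.py
```

```text
18.05 [0.43421035 0.12760439 0.01657775] [0.70136138 0.70607537 0.07952973 0.05678738] 0.15466577833245343 [-2.41463102  4.10461477  7.02086651]
pinp scoop_mouth [ 0.4341 -0.0166  0.0115] 0.76
pinp scoop_grip [0.432  0.1192 0.0289] 0.95
```

Call:
jog_arm([
  [16.5,0,0,0,0],
  [17.5,0,0,0,0],
  [20,0,0,0,0],
  [35,0,0,0,0],
  [45,0,0,0,0],
  [50,0,0,2,0],
  [50,0,0,4,0],
  [50,0,0,4,0],
])

```text
t: 18.87
tcp_pos: [0.4353, 0.1225, 0.1135]
tool_rot: [0.705, 0.703, 0.074, 0.055]
force: [1.6, 0.9, 0.8]
finger_gap: 0.501
```

```bash
python3 - <<'E'
from h import *
s=manip.sense();print(s["tcp_pos"],s["tool_rot"],s["finger_gap"])
for c in("top","side"):
  p=snapshot(c)
  for n in ("scoop_mouth","scoop_grip","scoop"): see(p,n,k=1)
for c in("top","side"):
  p=snapshot(c)
  for n in ("index_mark","lid_bar","lid_hinge","lid_pointer"): see(p,n); see(p,n,"find_in",1)
save(p,"e.png",(120,300,160,370),3.5)
E
```

```text
[0.43526178 0.12249005 0.11351967] [0.70492139 0.70325181 0.07442036 0.05462903] 0.5007546632185808
pinp scoop_mouth [ 0.5581 -0.2588  0.1332] 0.54
pinp scoop_grip [0.4368 0.1138 0.0254] 0.54
pinp scoop [0.4375 0.0322 0.0021] 0.81
pinp scoop_mouth [ 0.4387 -0.0195  0.0052] 0.65
pinp scoop_grip [0.4344 0.1156 0.0248] 0.94
pinp scoop [ 0.6097 -0.1652  0.0797] 0.6
pinp index_mark [ 0.6926  0.2666 -0.0033] 0.71
pinp index_mark [ 0.6251 -0.167   0.1497] 0.43
pinp lid_bar [ 0.5566 -0.2584  0.1301] 0.67
pinp lid_bar [ 0.6244 -0.1694  0.1519] 0.27
find lid_bar [ 0.6136 -0.2719  0.0883] 0.74
pinp lid_hinge [ 0.6783 -0.2897  0.0754] 0.59
find lid_hinge [ 0.549  -0.2559  0.0845] 0.95
pinp lid_pointer [ 0.6075 -0.1617  0.0809] 0.56
find lid_pointer [ 0.6076 -0.2708  0.0905] 0.97
pinp index_mark [ 0.4721 -0.2455  0.0339] 0.69
pinp index_mark [ 5.463e-01 -5.570e-01  1.000e-04] 0.49
pinp lid_bar [ 0.5537 -0.2565  0.1375] 0.9
find lid_bar [ 0.6031 -0.2898  0.0883] 0.67
pinp lid_hinge [ 0.6811 -0.2899  0.0775] 0.69
find lid_hinge [ 0.5507 -0.2868  0.0507] 0.78
pinp lid_pointer [ 0.6088 -0.1642  0.079 ] 0.63
find lid_pointer [ 0.6033 -0.2952  0.0896] 0.83
```

View pics/e.png

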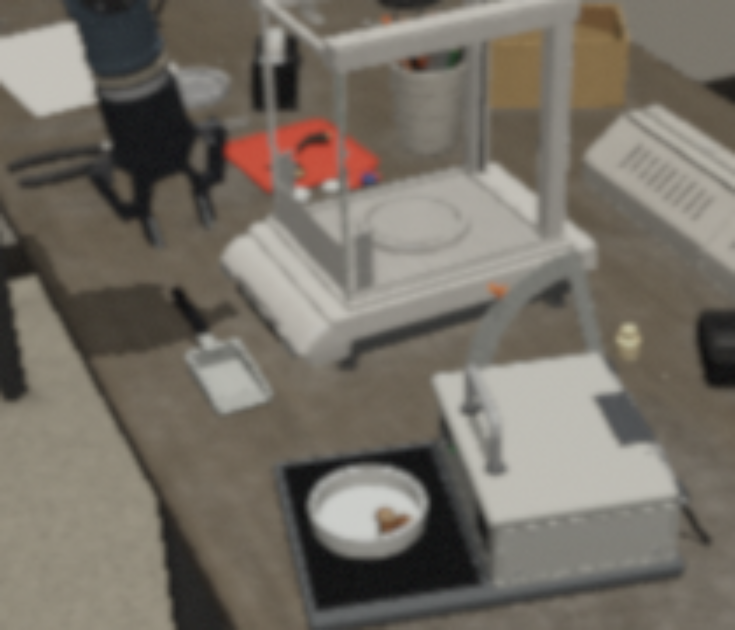

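```bash
cat > fit.py <<'E'
from h import *
from scipy.optimize import least_squares
# stand-frame xy -> measured world xy (averaged pinpoints)
L=np.array([[-.09,0],[.135,0],[.005,0],[.035,.1],[0,0]]); W=np.array([[.4619,-.2345],[.6803,-.2897],[.5555,-.2575],[.6085,-.1628],[.5497,-.256]])
R=lambda a:np.array([[np.cos(a),-np.sin(a)],[np.sin(a),np.cos(a)]])
r=least_squares(lambda v:(L@R(v[2]).T+v[:2]-W).ravel(),[.55,-.256,-.25]); X,Y,A=r.x
def w(p): p=np.atleast_2d(p); return np.c_[p[:,:2]@R(A).T+[X,Y],p[:,2]]
def proj(pic,P):
    T=np.linalg.inv(pic["extrinsics"]); c=P@T[:3,:3].T+T[:3,3]; q=c@np.array(pic["intrinsics"]).T; return q[:,:2]/q[:,2:]
def arc(r,a,y): return w([.135-r*np.cos(a),y,.078+r*np.sin(a)])
E
python3 - <<'E'
from fit import *
print(X,Y,A,np.abs(r.fun).max())
for c in("top","side"):
    p=snapshot(c); hsv=cv2.cvtColor(p["image"],cv2.COLOR_RGB2HSV)
    m=((hsv[...,0]<16)&(hsv[...,1]>110)&(hsv[...,2]>110)).astype(np.uint8)
    pr=proj(p,arc(.110,.71,.105))[0]
    n,l,st,ce=cv2.connectedComponentsWithStats(m)
    print(c,"pred",pr,[(ce[i].round(1).tolist(),st[i,:5].tolist()) for i in range(1,n) if np.hypot(*(ce[i]-pr))<25])
    for a in np.arange(.55,.95,.05): print(round(a,2),proj(p,arc(.110,a,.106))[0].round(1),proj(p,arc(.130,a,.106))[0].round(1),proj(p,arc(.118,a,.100))[0].round(1))
    save(p,"c_%s.png"%c,tuple(int(v) for v in(pr[1]-22,pr[1]+22,pr[0]-28,pr[0]+28)),12)
i1=cv2.imread("pics/c_top.png");i2=cv2.imread("pics/c_side.png");cv2.imwrite("pics/c.png",cv2.resize(np.hstack([i1,i2]),(800,330)))
E
```

```text
0.5498658943349358 -0.2554202121297054 -0.24308131863693824 0.0039844267282264645
top pred [298.22544793 194.56925725] [([298.0, 194.1], [296, 191, 5, 7, 20])]
0.55 [297.1 197.9] [296.2 202. ] [298.3 199.9]
0.6 [297.3 196.9] [296.5 200.8] [298.6 198.8]
0.65 [297.6 195.8] [296.8 199.6] [298.9 197.7]
0.7 [297.9 194.7] [297.1 198.3] [299.2 196.5]
0.75 [298.2 193.6] [297.5 196.9] [299.5 195.3]
0.8 [298.5 192.4] [297.8 195.5] [299.9 194. ]
0.85 [298.8 191.1] [298.2 194. ] [300.2 192.6]
0.9 [299.1 189.8] [298.6 192.4] [300.6 191.2]
side pred [303.37845338 205.9695835 ] [([301.6, 202.4], [300, 201, 4, 4, 9])]
0.55 [299.8 210.3] [294.2 208. ] [298.1 210.4]
0.6 [300.8 208.8] [295.4 206.3] [299.2 208.9]
0.65 [301.9 207.4] [296.7 204.6] [300.3 207.4]
0.7 [303.1 206.1] [298.1 203. ] [301.6 205.9]
0.75 [304.3 204.7] [299.5 201.4] [302.9 204.5]
0.8 [305.6 203.4] [301.1 199.8] [304.3 203.1]
0.85 [306.9 202.2] [302.7 198.4] [305.8 201.7]
0.9 [308.3 201. ] [304.4 196.9] [307.3 200.4]
```

View pics/c.png

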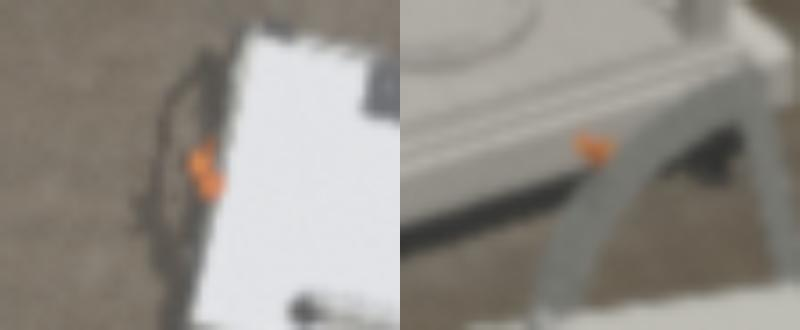

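Call:
jog_arm([
  [70,-1,0,3.5,0],
  [70,-0.8,-1,3.5,0],
  [70,-0.3,-3,2,0],
  [70,0,-4,0.5,0],
  [70,0,-4,0,0],
  [70,0,-4,0,-0.08],
  [70,0.3,-4,0,-0.08],
  [70,0.3,-4,0,-0.08],
])

```text
t: 20.93
tcp_pos: [0.4163, -0.12, 0.2079]
tool_rot: [0.782, 0.617, 0.065, 0.06]
force: [1.3, 0.2, -0.5]
finger_gap: 0.698
```

Call:
jog_arm([
  [70,2.4,-2.4,0,0],
  [70,2.6,-2.5,0,0],
  [70,2.6,-2.5,0,0],
  [70,2.4,-2.3,0,0],
  [70,1.5,-1.4,0,0],
  [70,0.4,-0.4,0,0],
  [70,0,0,0,0],
])

```text
t: 21.52
tcp_pos: [0.5376, -0.2507, 0.2077]
tool_rot: [0.788, 0.61, 0.064, 0.062]
force: [0.4, 0.6, -0.2]
finger_gap: 0.703
```

Call:
jog_arm([
  [70,1,-0.3,0,0],
  [70,0.7,-0.3,-1.5,0],
  [70,0,0,-2,0],
  [70,0,0,-1,0],
  [70,0,0,0,0],
])

```text
t: 21.93
tcp_pos: [0.5495, -0.2503, 0.161]
tool_rot: [0.787, 0.611, 0.063, 0.058]
force: [0.6, -0.1, -0.3]
finger_gap: 0.702
```

Call:
jog_arm([
  [70,0.8,-0.5,-1,0],
  [70,0.3,-0.2,-1.5,0],
  [70,0,0,-1.5,0],
  [70,0,0,-0.5,0],
  [70,0,0,0,0],
])

```text
t: 22.35
tcp_pos: [0.557, -0.2522, 0.1169]
tool_rot: [0.786, 0.612, 0.063, 0.056]
force: [-0.0, -0.3, -0.3]
finger_gap: 0.701
```

```bash
python3 - <<'E'
from h import *
s=manip.sense();print(s["t"],s["tcp_pos"],s["tool_rot"],s["finger_gap"],s["force"])
p=snapshot("side"); see(p,"lid_bar",k=1)
save(p,"f.png",(190,300,250,370),6)
E
```

```text
22.35 [ 0.55697292 -0.25218793  0.11687082] [0.78649707 0.61181407 0.06304191 0.05596096] 0.7009125470412576 [-0.04779435 -0.27491247 -0.3418935 ]
pinp lid_bar [ 0.5518 -0.2564  0.1345] 0.8
```

View pics/f.png

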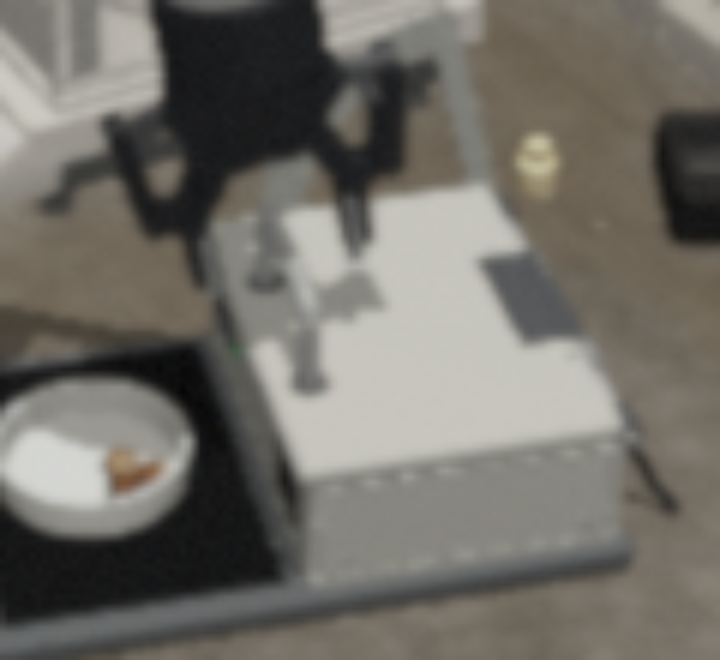

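Call:
jog_arm([
  [0,0,0,0,0],
  [0,0,0,-0.1,0],
  [0,0,0,-0.1,0],
  [0,0,0,-0.1,0],
  [0,0,0,-0.1,0],
  [0,0,0,0,0],
], squeeze=60)

```text
t: 22.95
tcp_pos: [0.5589, -0.2534, 0.1188]
tool_rot: [0.786, 0.612, 0.064, 0.06]
force: [1.1, -0.2, -1.6]
finger_gap: 0.092
```

Call:
jog_arm([
  [0,0.3,-0.1,0.8,0],
  [0,0.6,-0.15,1.1,0],
  [0,0.6,-0.15,0.9,0],
  [0,0.6,-0.15,0.8,0],
  [0,0.7,-0.2,0.7,0],
  [0,0,0,0,0],
])

```text
t: 23.45
tcp_pos: [0.5788, -0.2582, 0.1544]
tool_rot: [0.785, 0.614, 0.057, 0.048]
force: [2.4, -1.3, -10.7]
finger_gap: 0.088
```

```bash
cat > ang.py <<'E'
from fit import *
from scipy.spatial.transform import Rotation as Ro
s=manip.sense(); q=Ro.from_quat(s["tool_rot"]).as_matrix()
g=s["tcp_pos"]-q[:,2]*manip.hold_point_z
h=w([.135,0,.078])[0]; d=g-h; x=-(d[:2]@R(A)[:,0]); y=d[:2]@R(A)[:,1]
print("t",s["t"],"lid",np.arctan2(d[2],x)-.407,"rad",np.hypot(x,d[2]),"y",y,"F",s["force"],"gap",s["finger_gap"],"tilt",q[:,2],s["tcp_pos"])
E
python3 ang.py
```

```text
t 23.45 lid 0.30961150628582984 rad 0.14444126679807373 y 0.003719349738135884 F [  2.36508778  -1.3476455  -10.72321809] gap 0.08772610222220036 tilt [ 0.14796354 -0.00518474 -0.98897923] [ 0.57884726 -0.25818595  0.15437994]
```

Call:
jog_arm([
  [0,0.7,-0.17,0.8,0],
  [0,0.8,-0.2,0.75,0],
  [0,0.8,-0.2,0.6,0],
  [0,0.6,-0.15,0.5,0],
  [0,0,0,0,0],
])

```text
t: 23.87
tcp_pos: [0.5922, -0.2613, 0.1697]
tool_rot: [0.785, 0.617, 0.045, 0.029]
force: [-1.6, -1.7, -8.4]
finger_gap: 0.088
```

```bash
python3 ang.py; python3 - <<'E'
from fit import *
ps=[]
for c in("top","side"):
    p=snapshot(c); see(p,"lid_pointer",k=1); see(p,"lid_bar",k=1); see(p,"index_mark",k=1)
    pr=proj(p,arc(.110,.72,.105))[0]
    save(p,"c.png",tuple(int(v) for v in(pr[1]-30,pr[1]+40,pr[0]-25,pr[0]+45)),8); ps.append(cv2.imread("pics/c.png"))
cv2.imwrite("pics/g.png",cv2.resize(np.hstack(ps),(800,400)))
E
```

```text
t 23.8667 lid 0.45575195303663557 rad 0.14513761760443494 y 0.0038405227670442617 F [-1.58363327 -1.7086573  -8.39969119] gap 0.08775226758136878 tilt [ 0.10699711  0.0093559  -0.99421531] [ 0.59220707 -0.2612922   0.16965981]
pinp lid_pointer [ 0.6181 -0.1654  0.1197] 0.93
pinp lid_bar [ 0.5921 -0.2666  0.1844] 0.6
pinp index_mark [ 0.6264 -0.1681  0.1497] 0.39
pinp lid_pointer [ 0.6206 -0.1658  0.1188] 0.92
pinp lid_bar [ 0.5866 -0.2642  0.1821] 0.9
pinp index_mark [ 0.68   -0.2889  0.0783] 0.59
```

View pics/g.png

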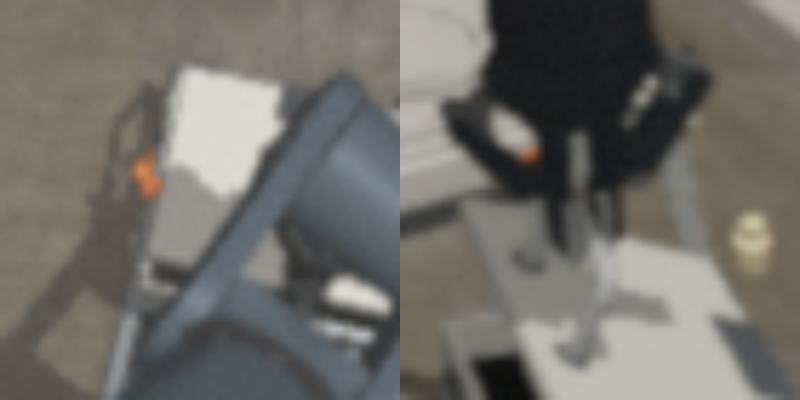

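Call:
jog_arm([
  [0,0.9,-0.2,0.7,0],
  [0,0.9,-0.22,0.65,0],
  [0,0.9,-0.22,0.6,0],
  [0,0.9,-0.22,0.55,0],
  [0,0,0,0,0],
])

```text
t: 24.68
tcp_pos: [0.6208, -0.2682, 0.1911]
tool_rot: [0.786, 0.617, 0.039, 0.021]
force: [-5.0, -1.7, -7.9]
finger_gap: 0.093
```

```bash
python3 ang.py
```

```text
t 24.6833 lid 0.7078462097147138 rad 0.1466830753545542 y 0.003994019808716243 F [-4.96849781 -1.74379737 -7.92341859] gap 0.09315179200943614 tilt [ 0.08769224  0.01556893 -0.99602594] [ 0.62081015 -0.26820053  0.1910727 ]
```

```bash
cat > pt.py <<'E'
from fit import *
h=w([.135,0,.078])[0]
def an(c):
    d=np.array(c)-h; return np.arctan2(d[2],-(d[:2]@R(A)[:,0])),np.hypot(d[2],d[:2]@R(A)[:,0]),d[:2]@R(A)[:,1]
for k in range(2):
  for c in("top","side"):
    p=snapshot(c)
    for n in("lid_pointer","index_mark","lid_bar"):
      for d in models.pinpoint(p,n)[:1]: print(c,n,np.round(an(d["centre"]),3),round(d["score"],2))
    hsv=cv2.cvtColor(p["image"],cv2.COLOR_RGB2HSV)
    m=((hsv[...,0]<16)&(hsv[...,1]>110)&(hsv[...,2]>110)).astype(np.uint8)
    pr=proj(p,arc(.110,.72,.105))[0]
    n,l,st,ce=cv2.connectedComponentsWithStats(m)
    print([(ce[i].round(1).tolist(),st[i,:5].tolist()) for i in range(1,n) if np.hypot(*(ce[i]-pr))<15])
    save(p,"p%s.png"%c,tuple(int(v) for v in(pr[1]-20,pr[1]+20,pr[0]-20,pr[0]+20)),10)
cv2.imwrite("pics/p.png",np.hstack([cv2.imread("pics/ptop.png"),cv2.imread("pics/pside.png")]))
E
python3 pt.py; python3 ang.py
```

```text
top lid_pointer [0.707 0.102 0.105] 0.85
top index_mark [0.696 0.107 0.103] 0.39
top lid_bar [1.124 0.136 0.003] 0.68
[([298.2, 194.2], [296, 191, 5, 7, 20])]
side lid_pointer [0.685 0.099 0.104] 0.86
side index_mark [-0.866  0.103 -0.295] 0.32
side lid_bar [1.076 0.143 0.   ] 0.55
[]
top lid_pointer [0.668 0.099 0.106] 0.59
top index_mark [0.687 0.108 0.103] 0.5
top lid_bar [1.099e+00 1.380e-01 1.000e-03] 0.77
[([298.2, 194.4], [296, 191, 5, 7, 18])]
side lid_pointer [0.691 0.1   0.102] 0.65
side lid_bar [ 1.078e+00  1.410e-01 -1.000e-03] 0.82
[]
t 25.4833 lid 0.693661995953766 rad 0.14665421964218972 y 0.00396508770790178 F [-5.02221646 -1.54036205 -8.43240724] gap 0.0915296631654072 tilt [ 0.08584398  0.01622341 -0.9961765 ] [ 0.61897456 -0.26777147  0.19011483]
```

Call:
jog_arm([
  [0,0.4,-0.1,0.25,0],
])

```text
t: 25.57
tcp_pos: [0.6204, -0.2681, 0.191]
tool_rot: [0.786, 0.617, 0.037, 0.018]
force: [-4.9, -3.1, -11.2]
finger_gap: 0.086
```

```bash
python3 ang.py; python3 pt.py; python3 ang.py
```

```text
t 25.5667 lid 0.7060822147640782 rad 0.1467074542571214 y 0.003979499142476762 F [ -4.93972545  -3.05234748 -11.23237622] gap 0.08618608359605896 tilt [ 0.08095332  0.0178729  -0.99655764] [ 0.6204448  -0.26811306  0.19097049]
top lid_pointer [0.689 0.104 0.104] 0.69
top index_mark [0.72  0.108 0.099] 0.43
top lid_bar [ 1.126  0.141 -0.002] 0.89
[([298.4, 194.3], [297, 191, 4, 7, 19])]
side lid_pointer [-0.148  0.341  0.331] 0.68
side lid_bar [ 1.075e+00  1.410e-01 -1.000e-03] 0.83
[]
top lid_pointer [0.719 0.101 0.106] 0.79
top index_mark [0.738 0.11  0.106] 0.36
top lid_bar [-0.461  0.182  0.515] 0.54
[([298.2, 194.3], [296, 191, 5, 7, 20])]
side lid_pointer [0.705 0.1   0.103] 0.89
side index_mark [-0.501  0.155  0.004] 0.62
side lid_bar [1.111 0.142 0.002] 0.93
[]
t 26.3667 lid 0.7119938633061969 rad 0.14668709376198322 y 0.003982531288398101 F [-5.30860224 -1.77559863 -9.37983042] gap 0.08688257540457284 tilt [ 0.08240282  0.01744663 -0.99644638] [ 0.62123749 -0.26830776  0.1913352 ]
```

View pics/p.png

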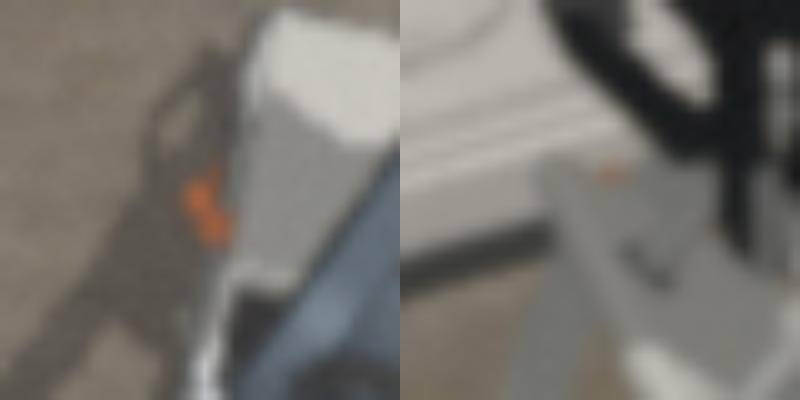

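```bash
python3 - <<'E'
from fit import *
p=snapshot("side")
def lid(r,n,a,y): return w([.135-r*np.cos(a)+n*np.sin(a),y,.078+r*np.sin(a)+n*np.cos(a)])
for a in(.66,.69,.72,.75): print("lid",a,*[proj(p,lid(r,.012,a,.098))[0].round(1) for r in(.09,.11,.13,.15)])
for a in(.69,.72,.75): print("clip",a,*[proj(p,lid(r,n,a,.106))[0].round(1) for r in(.09,.11,.13) for n in(.003,)])
im=p["image"].astype(int); o=im[...,0]-im[...,2]
print(o[196:210,292:312])
g=im.mean(2).astype(int); print(g[194:210,292:312])
E
```

```text
lid 0.66 [310.4 208.4] [305.3 205.5] [300.1 202.6] [294.9 199.7]
lid 0.69 [311.1 207.8] [306.1 204.8] [301.1 201.7] [296.  198.6]
lid 0.72 [311.8 207.2] [306.9 204. ] [302.  200.8] [297.  197.5]
lid 0.75 [312.5 206.6] [307.8 203.3] [303.  199.9] [298.2 196.4]
clip 0.69 [308.4 208.6] [303.5 205.6] [298.4 202.6]
clip 0.72 [309.  207.9] [304.2 204.8] [299.3 201.6]
clip 0.75 [309.6 207.3] [305. 204.] [300.2 200.7]
[[10 10 10 11 11 11 11 11 11 10 11 11 11  8  5  0 -3 -3 -3 -2]
 [10 10 11 10 10 10 10 10 11 11 10 11 10 10  8  6  0 -2 -2 -3]
 [10 10 10 11 11 11 11 11 10 11 11 10 11 10  9  8  3 -2 -2 -3]
 [11 11 11 11 10 11 11 10 11 11 11 11 12 11 10 10  6  1 -2 -2]
 [11 11 11 10 10  8 10 10 11 11 12 15 14 12 11  8  5  2  0 -1]
 [11 10 11  9  9  7  8  9 12 13 16 26 27 17 10  7  5  4  3  4]
 [10 11 11  9  8  8  6  8  9 11 21 37 40 22  8  5  4  5  4  4]
 [11 11 10 10 10  8  8  8  6  8 13 21 21 13  7  5  5  5  6  4]
 [10 11 10 10 10  8  8  8  8  7  8 10  9  7  6  5  4  5  4  4]
 [11 11 11 11 10  9  8  7  7  7  8  8  7  7  6  6  5  5  3  3]
 [11  9 10 10  7  7  7  7  8  7  7  7  7  8  7  7  6  4 
[... 857 characters left out ...]
 109  95
   80  75]
 [154 151 150 146 134 126 126 126 123 124 122 116 114 116 114 113 111 109
  106 103]
 [151 150 151 147 135 124 125 127 124 122 120 116 114 115 114 114 111 112
  112 112]
 [149 151 152 148 140 126 123 127 126 123 120 119 120 118 116 114 114 113
  112 110]
 [151 149 150 147 139 127 121 124 126 124 121 121 120 120 119 118 114 112
  111 112]
 [145 142 138 129 118 110 111 119 127 126 122 122 120 120 120 119 115 111
  111 113]
 [125 114 104  90  83  81  98 115 124 128 123 121 120 121 120 118 114 114
  114 114]
 [ 87  78  71  64  62  67  89 110 121 126 127 122 119 116 114 114 113 114
  114 112]
 [ 62  61  58  59  59  67  87 106 118 125 127 124 116 105 100 108 113 114
  113 110]]
```

Call:
jog_arm([
  [0,0.35,-0.08,0.2,0],
])

```text
t: 26.5
tcp_pos: [0.6222, -0.2685, 0.1919]
tool_rot: [0.786, 0.617, 0.036, 0.016]
force: [-6.3, -2.0, -8.4]
finger_gap: 0.091
```

```bash
python3 ang.py; python3 pt.py; python3 ang.py; python3 - <<'E'
from h import *
p=snapshot("top")
for n in("nut_a_mid",):see(p,n,k=4)
see(p,"scoop",k=1)
p=snapshot("side"); see(p,"nut_a_mid",k=4); see(p,"scoop",k=1)
E
```

```text
t 26.5 lid 0.7206685800938022 rad 0.1467134440020781 y 0.003994412565148975 F [-6.2534646  -2.04086011 -8.41290842] gap 0.09080479792389569 tilt [ 0.07738242  0.01895955 -0.9968212 ] [ 0.62224897 -0.26854134  0.19190257]
top lid_pointer [0.722 0.102 0.106] 0.61
top index_mark [0.722 0.107 0.103] 0.6
top lid_bar [ 1.127e+00  1.380e-01 -1.000e-03] 0.74
[([298.2, 194.3], [296, 191, 5, 7, 20])]
side lid_pointer [0.708 0.101 0.104] 0.59
side index_mark [-0.244  0.323  0.25 ] 0.68
side lid_bar [1.12e+00 1.41e-01 1.00e-03] 0.67
[]
top lid_pointer [0.701 0.102 0.103] 0.58
top index_mark [0.707 0.107 0.104] 0.47
[([298.3, 194.5], [297, 192, 4, 6, 18])]
side lid_pointer [-0.506  0.156 -0.001] 0.7
side lid_bar [ 1.104e+00  1.420e-01 -1.000e-03] 0.81
[]
t 27.3 lid 0.7246135329342505 rad 0.14674210008915284 y 0.0039911911158689 F [-5.91074089 -2.16370861 -9.0095333 ] gap 0.09061107057931903 tilt [ 0.07850697  0.01863356 -0.99673941] [ 0.62276537 -0.2686736   0.19217717]
pinp nut_a_mid [ 0.5454 -0.557   0.0011] 0.23
pinp scoop [0.4392 0.0266 0.0031] 0.68
```

```bash
python3 -c "
from h import *
workorder.sign_off()"; python3 ang.py
```

```text
the job is handed in; nothing more can be done
the job is handed in; nothing more can be done
```

The job is handed in: the nuts are in the dish, the scoop is back on the table, and the arm is holding the lid at the index clip. It took about 27.5 s of the 72 s allowed.

- **Nuts:** I carried the scoop round in front of the balance and eased the grip over the dish so the bowl swung mouth-down. The pictures show the nuts clustered in the dish and the scoop empty. The nuts overlap in the picture, so I could not count three separately. The nut detector never reported them in the dish, and I have no other evidence for the count.
- **Scoop:** It lies flat on the table in front of the balance at about (0.44, 0.03), not at its original spot. The measured grip and mouth heights match it lying level.
- **Lid:** The bar is gripped at 60 N and the reading was steady over the last 0.8 s.

| Last check | Angle (rad) |
|---|---|
| Lid pointer, from the images | about 0.710 |
| Lid, from the bar in the images | about 0.71 |
| Lid, from the hand position | about 0.725 |
| Index clip, from the images | about 0.715 |

The hand-position figure reads slightly high. Its radius came out about 5 mm too long. The individual clip estimates ranged from 0.69 to 0.75, so the pointer's match to the clip is uncertain by about 0.02 rad.

The clip stayed at the same pixels in the top view throughout. I moved nothing near the vials, forceps or tin, but I did not measure them again at the end.

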